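# Fold down the shade guide's tabs with one stroke along the arch

### The arm

A 6-joint arm with a two-finger parallel gripper is mounted at the origin on a cart in front of the work surface, level with it; the furniture and walls round the work are solid. World frame = base frame: x ahead of the robot, y to its left, z up, the work surface at z = 0. Lengths are in m, angles in rad, forces in N, time in s.
With the tool pointing down it reaches from about 0.375 to 0.975 m from the base axis. Payload 3.8 kg.
Tool frame: the origin (TCP) lies midway between the tips of the shut fingers; the grasp point (between the pads) lies 19 mm behind it; z points along the fingers, y is the direction in which the jaws open and shut (so a half turn about z gives the same grasp; the last joint's range is limited). The gripper opens to 85 mm and grips with 20 to 120 N. Pads are 22 mm wide; open, the fingers measure 114 mm over their backs; the gripper's body (76 mm by 85 mm) begins 54 mm behind the grasp point. The pads swing forward as they close: fully open they stand 13 mm farther back than shut.
Start: joints at [-1.226, 0.264, 1.604, -0, 1.274, -0.037], TCP at [0.251, -0.626, 0.199] pointing down, gripper open.
Joint ranges: [-2.63, 2.63], [-0.94, 2.18], [0.31, 2.57], [-1.31, 4.45], [0, 2.66], [-2.55, 2.55]. Speed limits (rad/s): [2.57, 2.57, 3.14, 3.14, 3.14, 3.14].

### API

Orientations are given as a rotation vector (axis times angle).
In Python, from workcell import bot gives the robot as it stands. The module is installed in compiled form; this text tells all that it offers.
- The arm moves only by the tool move_arm, never from a script. Its argument "steps" is a list of rows, each a list of 5 numbers: the shift along the tool's x, y, z in mm, then the turn about the tool's z in degrees, then the opening in per cent of the stroke, from 0 (shut) to 100 (fully open). In form: [[tx, ty, tz, turn, claw], ...]. A call has 1 to 20 rows; each row is the pose to reach, as a shift and turn from the pose commanded when the call began, along the tool's axes at that moment; what a row does not reach only later rows make up. A row lasts 1/10 s, in which the tool goes at most 50 mm and 8.59 degrees, less where a joint would pass 70% of its speed; a pose out of reach is approached as far as the arm can. A call with a gripper value outside its range is refused whole. The fingers move at their own pace and stop on an object; "newtons" is the grip in N (left out, the last holds). Time passes only in rows, so rows that repeat a pose let the fingers close. It gives the time, the measured TCP pose, the force and the opening at its end, in the units of the state.
- bot.read_state(): the state, without advancing time (a new reading comes with each control period).
- bot.read_camera(name): name is "scene" or "top" or "wrist"; returns a dict with "pixels" (400x640x3 uint8, red, green, blue), "depth" (400x640 float32, m along the optical axis (not along the pixel's ray), 0 where there is no reading), "fovy" (degrees; the focal length in pixels is half the picture's height over the tangent of half this angle, whatever the lens; pixels are square), "cx", "cy" (the principal point, pixels), "k1" (the pictures are not rectified: a ray, as slopes to the right and down, at radius r is drawn at 1 + k1 r^2 times it, then the intrinsics apply), "xyz" and "attitude" of the camera in the world. Camera axes: x right, y up, looking along -z (the intrinsics and any distortion apply to the point x, -y, -z); pixel columns grow to the right and rows downward; lengths in m; the calibration is good to about 2 mm. A picture is of the moment at which its call begins.
- bot.finish_job(): hands the job in, once; it reports no verdict.
The state is a dict: "time": time; "q": joint angles; "joint_vel": joint speeds; "joint_torque": joint torques, N m; "tool_pos": TCP position; "tcp_rot": TCP orientation; "wrist_force": force on the tool from outside, world axes, zero at the start; "torque": the same for the moment, N m; "width": opening from 0.0 (shut) to 1.0 (fully open).
Only numpy, scipy, OpenCV 4.12 (cv2) and the standard library are available. Lean on these libraries where they do the work, as an engineer would, in place of code of your own. Each camera call takes 0.05 s, during which the arm holds its last target.

### The job

Put the tooth-shade guide away down to the chosen shade: with the fingertips lightly touching, follow the arch in one unbroken stroke from its pale left end, folding down the five plain tabs one after the other towards the right, and stop before the chosen tab with the blue collar, which stays standing. Do not lift or shove the guide, and leave the plaster model, wax box, jar and beaker where they are.

Things in the scene. Friction and masses are not known exactly. Their poses are not given: they have to be found in the camera images.
- shade_guide: Loose tooth-shade guide, about 1.1 kg: dark arch-shaped foot 44 mm wide, 13 mm high, six hinged tabs along its middle line, an arc of 150 mm radius bulging away from the robot. Origin: underside, at the bulge's midpoint on that line; x outward (away from robot), y left, z up. Line at angle a: (-0.15+0.15 cos a, 0.15 sin a), a = 1.05 (left end) to -1.07 (right end).
- tab_1 (a joint): Hinge of the first (palest) shade tab counted from the left end: about 0 (within 0.12) when it stands up, grows as it folds along the row towards the right end, 1.45 rad when fully down. The tab is 12 mm wide across the row, 7 mm thick, its tooth-shaped head ends 38 mm from the hinge axis. Friction (about 0.3 N at the head) keeps it where it is left.
- pivot_1 (a point): Point on the hinge axis of shade tab 1, on the arch's middle line at a = 0.8, 22 mm above the worktop; the next plain pivot is 46 mm on. The axis lies across the row. Hinge cheeks reach 26 mm above the worktop, a tab lying fully down at most 30 mm. Fixed machines, 0.3 m high and more, stand behind and left of here, from world x = 0.59 on where y is over -0.07: come in from the robot side.
- tab_2 (a joint): Hinge of the second shade tab counted from the left end: about 0 (within 0.12) when it stands up, grows as it folds along the row towards the right end, 1.45 rad when fully down. The tab is 12 mm wide across the row, 7 mm thick, its tooth-shaped head ends 38 mm from the hinge axis. Friction (about 0.3 N at the head) keeps it where it is left.
- pivot_2 (a point): Point on the hinge axis of shade tab 2, on the arch's middle line at a = 0.493, 22 mm above the worktop; the next plain pivot is 46 mm on. The axis lies across the row. Hinge cheeks reach 26 mm above the worktop, a tab lying fully down at most 30 mm.
- tab_3 (a joint): Hinge of the third shade tab counted from the left end: about 0 (within 0.12) when it stands up, grows as it folds along the row towards the right end, 1.45 rad when fully down. The tab is 12 mm wide across the row, 7 mm thick, its tooth-shaped head ends 38 mm from the hinge axis. Friction (about 0.3 N at the head) keeps it where it is left.
- pivot_3 (a point): Point on the hinge axis of shade tab 3, on the arch's middle line at a = 0.186, 22 mm above the worktop; the next plain pivot is 46 mm on. The axis lies across the row. Hinge cheeks reach 26 mm above the worktop, a tab lying fully down at most 30 mm.
- tab_4 (a joint): Hinge of the fourth shade tab counted from the left end: about 0 (within 0.12) when it stands up, grows as it folds along the row towards the right end, 1.45 rad when fully down. The tab is 12 mm wide across the row, 7 mm thick, its tooth-shaped head ends 38 mm from the hinge axis. Friction (about 0.3 N at the head) keeps it where it is left.
- pivot_4 (a point): Point on the hinge axis of shade tab 4, on the arch's middle line at a = -0.121, 22 mm above the worktop; the next plain pivot is 46 mm on. The axis lies across the row. Hinge cheeks reach 26 mm above the worktop, a tab lying fully down at most 30 mm.
- tab_5 (a joint): Hinge of the fifth shade tab counted from the left end: about 0 (within 0.12) when it stands up, grows as it folds along the row towards the right end, 1.45 rad when fully down. The tab is 12 mm wide across the row, 7 mm thick, its tooth-shaped head ends 38 mm from the hinge axis. Friction (about 0.3 N at the head) keeps it where it is left.
- pivot_5 (a point): Point on the hinge axis of shade tab 5, on the arch's middle line at a = -0.428, 22 mm above the worktop; the next plain pivot is 46 mm on. The axis lies across the row. Hinge cheeks reach 26 mm above the worktop, a tab lying fully down at most 30 mm.
- tab_chosen (a joint): Hinge of the chosen shade tab, the last and darkest at the right end, marked with a blue collar; same values as the others.
- pivot_chosen (a point): Point on the hinge axis of the chosen tab (blue collar), on the middle line at a = -0.927, 75 mm after tab 5, 22 mm above the worktop.
- cast: Loose peach-coloured plaster model of a jaw, 54x68x29 mm, standing in the hollow of the arch; origin under its centre. Leave it alone.
- wax_box: Loose pink flat wax box, 68x104x22 mm, left of the guide; origin under its centre. Leave it alone.
- gloss_jar: Loose white jar with a red lid, 58 mm across, 70 mm high, behind the guide or to its right; origin under its centre. Leave it alone.
- beaker_pink: Loose pink beaker, 55 mm across, 47 mm high, behind the guide or to its right; origin under its centre. Leave it alone.

How it is judged:
By the outcome, as a careful person would: the job done as asked, in the order asked, and still so for the second after the job is handed in, with the robot touching nothing.
It also fails if it takes over 45 s, if anything falls off the work surface, if the arm or the gripper's body presses on something with over 40 N, if the wrist force passes 120 N, or if a joint passes its speed limit or range.

## Working session

There is one attempt and no reset: what is moved stays moved. The work goes in short steps, Python scripts to look and compute and a tool call to move; the robot and the scene stay as the last step left them, time stands still between calls to the robot, and variables do not carry over. Pictures are saved under pics/ and viewed, and the job is handed in when it is done.

Besides the shell and the picture viewer there is one more tool, called after "Emit:" by a JSON object that holds its "fn" and its "kwargs". move_arm: Moves the arm, as the interface text tells. Its arguments: {"type":"object","properties":{"steps":{"type":"array","items":{"type":"array","items":{"type":"number"}}},"newtons":{"type":"number"}},"required":["steps"]}

```bash
mkdir -p pics; cat > h.py <<'E'
import numpy as np, cv2
from workcell import bot
def cam(n):
    return bot.read_camera(n)
def save(d,name):
    cv2.imwrite('pics/'+name,d['pixels'][:,:,::-1])
from scipy.spatial.transform import Rotation as R
def att(d):
    a=np.array(d['attitude'])
    if a.shape==(3,3): return a
    return R.from_rotvec(a).as_matrix() if a.size==3 else R.from_quat(a).as_matrix()
def cloud(d):
    f=200/np.tan(np.radians(d['fovy'])/2)
    K=np.array([[f,0,d['cx']],[0,f,d['cy']],[0,0,1]])
    u,v=np.meshgrid(np.arange(640.),np.arange(400.))
    p=np.stack([u.ravel(),v.ravel()],1)[:,None]
    s=cv2.undistortPointsIter(p,K,np.array([d['k1'],0,0,0.]),None,None,(3,50,1e-9)).reshape(400,640,2)
    z=d['depth']
    P=np.stack([s[...,0]*z,-s[...,1]*z,-z],-1)
    W=P@att(d).T+np.array(d['xyz'])
    W[z==0]=np.nan
    return W
E
python3 - <<'E'
from h import *
print(bot.read_state())
for n in ['scene','top','wrist']:
    d=cam(n); save(d,n+'0.png'); print(n,{k:v for k,v in d.items() if k not in('pixels','depth')})
    np.savez('pics/'+n+'0.npz',W=cloud(d),px=d['pixels'])
E
```

```text
{'time': 0.0, 'q': array([-1.22586780e+00,  2.64769792e-01,  1.60542608e+00,  3.03582382e-07,
        1.27368935e+00, -3.69095436e-02]), 'joint_vel': array([ 0.00082357,  0.00025486, -0.00113421, -0.00120803, -0.00147212,
       -0.0010992 ]), 'joint_torque': array([-1.93176609e-03, -5.15106511e+01, -3.67314327e+01, -1.03180375e-04,
        1.27165092e-02, -3.02681293e-06]), 'tool_pos': array([ 0.25123511, -0.62561004,  0.19752278]), 'tcp_rot': array([-3.08228637e+00, -5.95722701e-01,  5.51574590e-04]), 'wrist_force': array([0.00307134, 0.07739852, 0.13021008]), 'torque': array([ 0.02254767, -0.0103182 ,  0.01661552]), 'width': 1.001010009241627}
scene {'fovy': 42.93120951409519, 'cx': 310.05779165809196, 'cy': 202.02217815458255, 'k1': -0.12348424123860606, 'xyz': array([-0.33894741,  0.7470012 ,  1.02749307]), 'attitude': array([ 0.45431564, -1.05700646, -2.16856882])}
top {'fovy': 52.856791197543835, 'cx': 320.67793817327146, 'cy': 201.09279011254876, 'k1': -0.038662996420036795, 'xyz': array([ 0.39662958, -0.17840982,  1.06050264]), 'attitude': array([ 0.15803516, -0.15532148, -1.50696432])}
wrist {'fovy': 66.91352649029218, 'cx': 316.20958135887656, 'cy': 202.2047837895057, 'k1': -0.05311066752701032, 'xyz': array([ 0.32045403, -0.59765007,  0.37148277]), 'attitude': array([-0.26150626,  0.18012827, -1.18122721])}
```

View pics/top0.png

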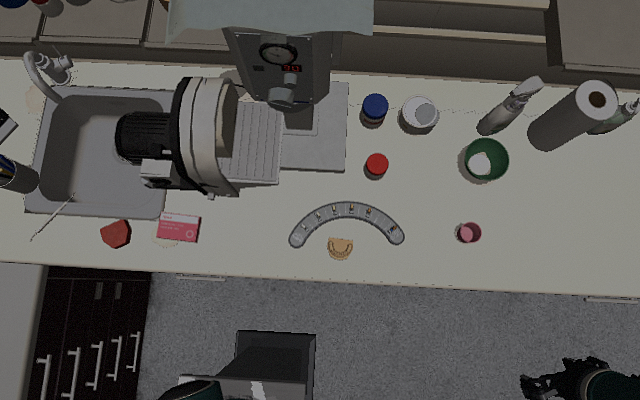

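View pics/scene0.png

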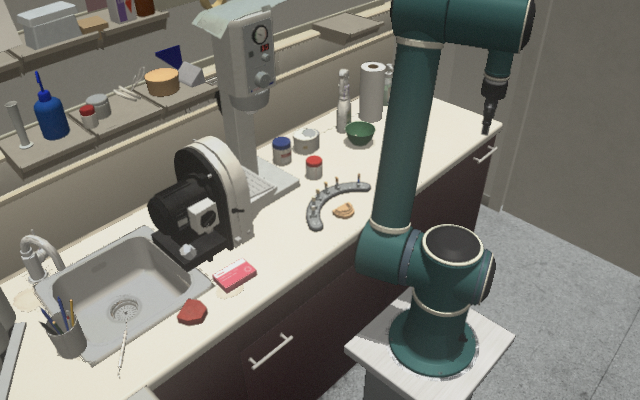

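Top view: guide arch from about (295,240) over (347,208) to (398,238), cast at (340,247), jar at (376,165), beaker at (469,232), wax box at (180,227).

```bash
python3 - <<'E'
from h import *
z=np.load('pics/top0.npz');W=z['W'];px=z['px']
print('table', np.nanmedian(W[225:240,425:450].reshape(-1,3),0))
s=W[195:250,285:410].reshape(-1,3)
m=(s[:,2]>.007)&(s[:,2]<.022)&(s[:,0]>.36); 
print(m.sum(), s[m].min(0), s[m].max(0))
np.set_printoptions(precision=4,suppress=True)
for name,(r,c) in dict(cast=((238,258),(328,353)),jar=((152,178),(364,388)),beaker=((220,246),(454,484)),wax=((212,244),(155,202))).items():
    q=W[r[0]:r[1],c[0]:c[1]].reshape(-1,3);q=q[q[:,2]>.012];print(name,q.min(0),q.max(0))
q=W[190:250,285:410].reshape(-1,3);q=q[(q[:,2]>.035)];print(q[np.argsort(-q[:,1])])
im=cv2.resize(px[185:270,275:415],None,fx=5.7,fy=5.7,interpolation=cv2.INTER_CUBIC);cv2.imwrite('pics/topz.png',im[:,:,::-1])
E
```

```text
table [ 5.47258450e-01 -4.84340714e-01 -2.02204607e-04]
2294 [ 0.48219564 -0.39466783  0.00706727] [ 0.61421477 -0.09086905  0.0217265 ]
cast [ 0.4645 -0.259   0.0121] [ 0.5136 -0.1952  0.0332]
jar [ 0.6761 -0.3354  0.0132] [ 0.735  -0.2805  0.0742]
beaker [ 0.5196 -0.5845  0.0122] [ 0.5734 -0.5289  0.0513]
wax [0.4834 0.1441 0.0123] [0.5549 0.253  0.0279]
[[ 0.5369 -0.1248  0.0571]
 [ 0.5343 -0.125   0.0574]
 [ 0.5346 -0.1275  0.0562]
 [ 0.5321 -0.1276  0.0561]
 [ 0.5361 -0.1277  0.0636]
 [ 0.5374 -0.1298  0.0559]
 [ 0.5344 -0.1301  0.0592]
 [ 0.5321 -0.1302  0.0574]
 [ 0.53   -0.1302  0.0541]
 [ 0.5343 -0.1327  0.0606]
 [ 0.5317 -0.1329  0.0613]
 [ 0.5296 -0.1329  0.0586]
 [ 0.5316 -0.1348  0.0444]
 [ 0.5325 -0.1352  0.0568]
 [ 0.5693 -0.1606  0.0441]
 [ 0.5702 -0.1606  0.0543]
 [ 0.5723 -0.163   0.0573]
 [ 0.5692 -0.1632  0.0605]
 [ 0.567  -0.1633  0.0585]
 [ 0.5644 -0.1634  0.0434]
 [ 0.5644 -0.1635  0.0586]
 [ 0.5699 -0.1657  0.0574]
 [ 0.5645 -0.166   0.0591]
 [ 0.5626 -0.1661  0.0552]
 [ 0.5615 -0.1662  0.0462]
 [ 0.5674 -0.1684  0.0581]
 [ 0.565  -0.1685  0.0568]
 [ 0.5625 -0
[... 881 characters left out ...]
 0.5822 -0.2942  0.0593]
 [ 0.5853 -0.2944  0.0567]
 [ 0.5804 -0.2947  0.0555]
 [ 0.5796 -0.296   0.0453]
 [ 0.5903 -0.2966  0.0581]
 [ 0.5878 -0.2967  0.058 ]
 [ 0.5853 -0.2968  0.0575]
 [ 0.5843 -0.2979  0.049 ]
 [ 0.5402 -0.3548  0.0372]
 [ 0.5428 -0.3549  0.0367]
 [ 0.544  -0.3554  0.0478]
 [ 0.5414 -0.3554  0.0481]
 [ 0.54   -0.3561  0.0587]
 [ 0.5426 -0.3562  0.0581]
 [ 0.5395 -0.3563  0.0434]
 [ 0.5371 -0.3566  0.0419]
 [ 0.5383 -0.3573  0.0524]
 [ 0.5448 -0.358   0.0613]
 [ 0.5398 -0.3582  0.0609]
 [ 0.5425 -0.3584  0.0599]
 [ 0.5482 -0.3597  0.0377]
 [ 0.5453 -0.361   0.0587]
 [ 0.543  -0.3614  0.0572]
 [ 0.5483 -0.3615  0.0559]
 [ 0.5448 -0.3627  0.063 ]
 [ 0.5428 -0.3634  0.0598]]
```

View pics/topz.png

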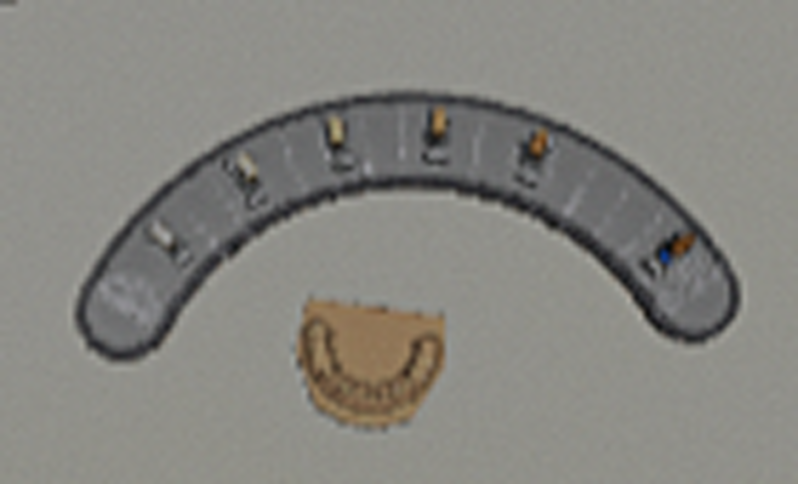

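View pics/wrist0.png

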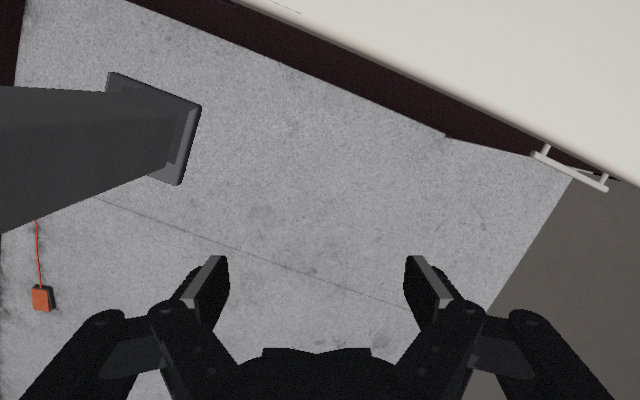

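```bash
cat >> h.py <<'E'
from scipy.optimize import least_squares, minimize
def fit(Ws,x0):
    q=Ws.reshape(-1,3); q=q[np.isfinite(q).all(1)]
    q=q[(q[:,2]>.009)&(q[:,2]<.017)]
    def loc(p,q):
        c,s=np.cos(p[2]),np.sin(p[2]); d=q[:,:2]-p[:2]
        return d@np.array([[c,-s],[s,c]])
    def sd(p,q):
        l=loc(p,q); X=l[:,0]+.15; a=np.clip(np.arctan2(l[:,1],X),-1.07,1.05)
        return np.hypot(X-.15*np.cos(a),l[:,1]-.15*np.sin(a))
    q=q[sd(x0,q)<.035]
    # points uniformly cover band: minimise robust sum of signed dist excess; coverage via rms
    cost=lambda p: np.sum(np.minimum(sd(p,q),.03)**2)
    r=minimize(cost,x0,method='Nelder-Mead',options=dict(xatol=1e-5,fatol=1e-10,maxiter=2000))
    d=sd(r.x,q); return r.x,len(q),np.sqrt((d**2).mean()),np.percentile(d,[50,95,99])
def g2w(p,l):
    c,s=np.cos(p[2]),np.sin(p[2]); l=np.asarray(l)
    return p[:2]+l@np.array([[c,s],[-s,c]])
def arc(p,a,r=.15): return g2w(p,[-.15+r*np.cos(a),r*np.sin(a)])
A=[.8,.493,.186,-.121,-.428,-.927]
E
python3 - <<'E'
from h import *
np.set_printoptions(precision=4,suppress=True)
z=np.load('pics/top0.npz');W=z['W']
p,*r=fit(W[190:255,280:415],np.array([.59,-.24,0.])); print(p,r)
for a in A: print(a,arc(p,a))
E
```

```text
[ 0.5912 -0.2338  0.0986] [1929, np.float64(0.013302396891794514), array([0.0121, 0.0212, 0.0225])]
0.8 [ 0.5353 -0.1312]
0.493 [ 0.5664 -0.1649]
0.186 [ 0.5859 -0.2065]
-0.121 [ 0.5918 -0.252 ]
-0.428 [ 0.5838 -0.2971]
-0.927 [ 0.5433 -0.3591]
```

```bash
cat >> h.py <<'E'
P=np.array([.5912,-.2338,.0986])
def tgt(a,z,p=P):
    xy=arc(p,a); return np.array([xy[0],xy[1],z]), np.degrees(a+p[2])+90
def rel(T,yaw,s=None,pos=None,rot=None):
    s=s or bot.read_state()
    Rm=R.from_rotvec(s['tcp_rot']).as_matrix()
    y=np.degrees(np.arctan2(Rm[1,0],Rm[0,0]))
    return np.round(Rm.T@(T-s['tool_pos'])*1000,1), round(-((yaw-y+180)%360-180),1), y, Rm[:,2]
E
python3 - <<'E'
from h import *
T,y=tgt(1.0,.15); print(T,y,rel(T,y))
E
```

```text
[ 0.51015506 -0.11498033  0.15      ] 152.94514337307226 (array([ 430.6, -377.5,   48.5]), np.float64(-131.1), np.float64(21.874901765654293), array([-5.74322396e-04,  1.63397128e-03, -9.99998500e-01]))
```

Emit:
{"fn": "move_arm", "kwargs": {"steps": [[13,-12,1,-4,0],[40,-35,4,-12,0],[67,-59,8,-20,0],[94,-83,11,-28,0],[121,-106,14,-36,0],[148,-130,17,-44,0],[175,-153,20,-52,0],[202,-177,23,-60,0],[229,-201,26,-68,0],[256,-224,29,-76,0],[283,-248,32,-84,0],[310,-271,35,-92,0],[336,-295,38,-100,0],[363,-318,41,-108,0],[390,-342,44,-116,0],[415,-364,47,-123,0],[427,-374,48,-129,0],[431,-377,48,-131,0],[431,-377,48,-131,0],[431,-377,48,-131,0]]}}

```text
time: 2.15
tool_pos: [0.5107, -0.1166, 0.1509]
tcp_rot: [-0.74, -3.053, 0.001]
wrist_force: [-0.4, -0.2, -0.4]
width: -0.001
```

```bash
python3 - <<'E'
from h import *
np.set_printoptions(precision=4,suppress=True)
d=cam('wrist'); save(d,'w1.png'); W=cloud(d); np.savez('pics/w1.npz',W=W,px=d['pixels'])
print(fit(W,P))
d=cam('top'); save(d,'t1.png')
s=bot.read_state();print(s['time'],s['q'],s['tool_pos'],s['width'],s['wrist_force'])
E
```

```text
(array([ 0.5853, -0.2329,  0.0985]), 6945, np.float64(0.012308505022504941), array([0.0101, 0.0222, 0.0261]))
2.25 [-0.2724  0.0138  1.978  -0.0004  1.1497 -1.3673] [ 0.5106 -0.1169  0.151 ] -0.0012295101324898477 [-1.0918  0.2327 -0.7654]
```

View pics/w1.png

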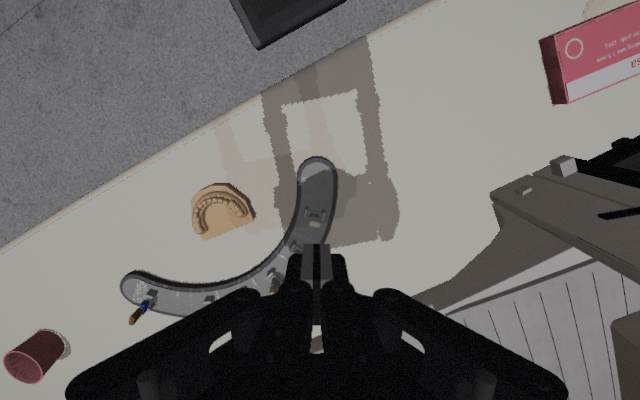

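View pics/t1.png

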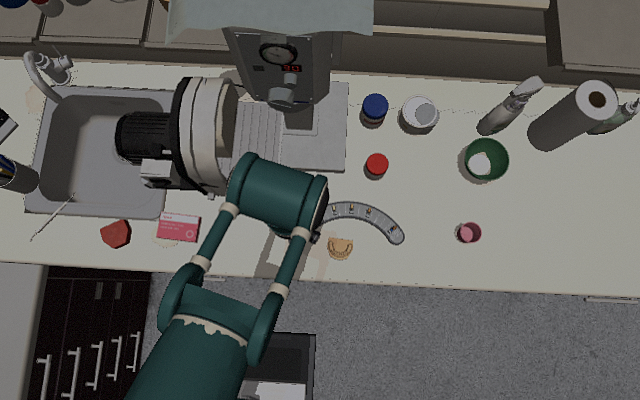

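```bash
python3 - <<'E'
from h import *
np.set_printoptions(precision=4,suppress=True)
d=cam('scene'); save(d,'s1.png')
W=np.load('pics/w1.npz')['W'].reshape(-1,3);W=W[(W[:,2]>.009)&(W[:,2]<.017)]
W0=np.load('pics/top0.npz')['W'].reshape(-1,3);W0=W0[(W0[:,2]>.009)&(W0[:,2]<.017)]
for n,q in (('w',W),('t',W0)):
    c=g2w(P,[-.15,0]); v=q[:,:2]-c; r=np.hypot(*v.T);a=(np.arctan2(v[:,1],v[:,0])-P[2]+np.pi)%(2*np.pi)-np.pi
    for lo in np.arange(-1.1,1.2,.15):
        m=(a>lo)&(a<lo+.15)&(abs(r-.15)<.035); 
        if m.sum()>20: print(n,round(lo,2),m.sum(),np.percentile(r[m],[2,98])-.15)
    m=abs(r-.15)<.012; print(n,'a ext',np.percentile(a[m],[0.2,99.8]))
E
```

```text
w -1.1 451 [-0.0205  0.0221]
w -0.95 497 [-0.0207  0.0225]
w -0.8 547 [-0.0207  0.0223]
w -0.65 395 [-0.0201  0.0147]
w -0.5 209 [-0.0206 -0.0021]
w -0.35 175 [-0.0209 -0.0063]
w -0.2 185 [-0.0214 -0.0038]
w -0.05 422 [-0.0212  0.012 ]
w 0.1 290 [-0.0211  0.0075]
w 0.25 285 [-0.0211  0.0004]
w 0.4 282 [-0.021   0.0062]
w 0.55 667 [-0.0208  0.0216]
w 0.7 548 [-0.0212  0.0216]
w 0.85 826 [-0.0212  0.0209]
w 1.0 784 [-0.0204  0.0197]
w 1.15 81 [-0.0123  0.0083]
w a ext [-1.2048  1.1755]
t -1.1 134 [-0.0206  0.0222]
t -0.95 112 [-0.0209  0.023 ]
t -0.8 131 [-0.0206  0.0222]
t -0.65 130 [-0.0204  0.022 ]
t -0.5 100 [-0.0204  0.0225]
t -0.35 135 [-0.0202  0.0218]
t -0.2 101 [-0.0202  0.021 ]
t -0.05 133 [-0.0199  0.0213]
t 0.1 110 [-0.021   0.0215]
t 0.25 137 [-0.0209  0.0216]
t 0.4 103 [-0.0204  0.0219]
t 0.55 140 [-0.0208  0.0217]
t 0.7 108 [-0.0213  0.0213]
t 0.85 133 [-0.0208  0.0215]
t 1.0 134 [-0.0204  0.0206]
t a ext [-1.1985  1.1821]
```

View pics/s1.png

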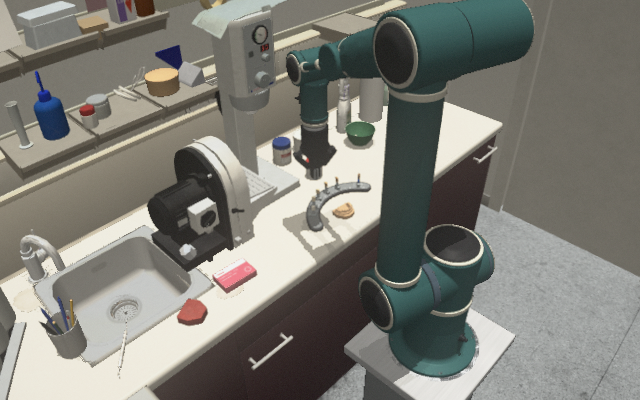

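```bash
python3 - <<'E'
from h import *
T,y=tgt(1.0,.032); print(T,y,rel(T,y))
E
```

```text
[ 0.51015506 -0.11498033  0.032     ] 152.94514337307226 (array([  1.4,   1.5, 119. ]), np.float64(-0.2), np.float64(152.74823146055977), array([ 1.95745760e-05, -2.50128522e-04, -9.99999969e-01]))
```

Emit:
{"fn": "move_arm", "kwargs": {"steps": [[1,1,8,0,0],[1,1,22,0,0],[1,1,38,0,0],[1,1,54,0,0],[1,1,70,0,0],[1,1,84,0,0],[1,1,96,0,0],[1,1,105,0,0],[1,1,112,0,0],[1,1,116,0,0],[1,1,116,0,0],[1,1,116,0,0],[1,1,116,0,0]]}}

```text
time: 3.6
tool_pos: [0.5112, -0.1148, 0.0356]
tcp_rot: [0.736, 3.053, -0.0]
wrist_force: [0.5, -0.3, -0.2]
width: 0.001
```

```bash
python3 - <<'E'
from h import *
d=cam('scene'); save(d,'s2.png'); d=cam('wrist'); save(d,'w2.png')
im=d['pixels'][200:400,160:480]; cv2.imwrite('pics/w2z.png',cv2.resize(im,None,fx=2.5,fy=2.5)[:,:,::-1])
T,y=tgt(1.0,.032); print(T,y,rel(T,y)); s=bot.read_state(); print(s['time'],s['tool_pos'],s['wrist_force'])
E
```

```text
[ 0.51015506 -0.11498033  0.032     ] 152.94514337307226 (array([ 0.7, -0.6,  3.5]), np.float64(-0.1), np.float64(152.87591155419352), array([ 1.12082791e-03, -3.13225640e-04, -9.99999323e-01]))
3.7 [ 0.51107216 -0.11474458  0.0354699 ] [-0.42252781 -0.15999566 -0.78993912]
```

View pics/w2z.png

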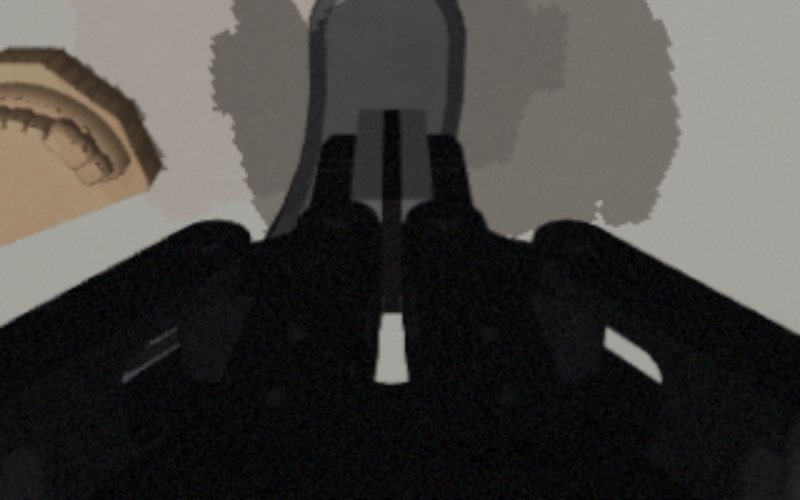

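```bash
cat > plan.py <<'E'
from h import *
import json,sys
def rows(C,yaw,avals,dz):
    out=[]; c,s=np.cos(np.radians(yaw)),np.sin(np.radians(yaw))
    X=np.array([c,s]);Y=np.array([s,-c])
    for a in avals:
        T,y=tgt(a,0); d=(T[:2]-C)*1000
        out.append([round(d@X*2)/2,round(d@Y*2)/2,dz,round(-(y-yaw)*2)/2,0])
    l=out[-1]; C2=C+(X*l[0]+Y*l[1])/1000
    return out,C2,yaw-l[3]
E
python3 - <<'E'
from plan import *
C=np.array([.5111,-.1147]);yaw=152.9
a=np.r_[1.,1.,1-.01,1-.03,1-.06-.035*np.arange(0,16)]
o,C,yaw=rows(C,yaw,a,3.7); o[0][2]=2
print(json.dumps(o),C,yaw,a[-1])
b=a[-1]-.035*np.arange(1,18); o,C,yaw=rows(C,yaw,b,0); print(json.dumps(o),C,yaw,b[-1])
E
```

```text
[[0.5, -0.5, 2, 0.0, 0], [0.5, -0.5, 3.7, 0.0, 0], [-1.0, -0.5, 3.7, 0.5, 0], [-4.0, -0.5, 3.7, 1.5, 0], [-8.5, -1.0, 3.7, 3.5, 0], [-13.5, -1.5, 3.7, 5.5, 0], [-18.5, -2.0, 3.7, 7.5, 0], [-24.0, -2.5, 3.7, 9.5, 0], [-29.0, -3.5, 3.7, 11.5, 0], [-34.0, -5.0, 3.7, 13.5, 0], [-39.5, -6.0, 3.7, 15.5, 0], [-44.5, -7.5, 3.7, 17.5, 0], [-49.5, -9.0, 3.7, 19.5, 0], [-54.0, -11.0, 3.7, 21.5, 0], [-59.0, -13.0, 3.7, 23.5, 0], [-64.0, -15.0, 3.7, 25.5, 0], [-68.5, -17.5, 3.7, 27.5, 0], [-73.0, -20.0, 3.7, 29.5, 0], [-77.5, -22.5, 3.7, 31.5, 0], [-82.0, -25.5, 3.7, 33.5, 0]] [ 0.57248105 -0.17475511] 119.4 0.4149999999999999
[[-5.5, 0.0, 0, 2.0, 0], [-10.5, -0.5, 0, 4.0, 0], [-16.0, -1.0, 0, 6.0, 0], [-21.0, -1.5, 0, 8.0, 0], [-26.5, -2.5, 0, 10.0, 0], [-31.5, -3.5, 0, 12.0, 0], [-36.5, -4.5, 0, 14.0, 0], [-41.5, -6.0, 0, 16.0, 0], [-46.5, -7.5, 0, 18.0, 0], [-51.5, -9.0, 0, 20.0, 0], [-56.5, -11.0, 0, 22.0, 0], [-61.5, -13.0, 0, 24.0, 0], [-66.0, -15.0, 0, 26.0, 0], [-70.5, -17.5, 0, 28.0, 0], [-75.5, -20.0, 0, 30.0, 0], [-80.0, -23.0, 0, 32.0, 0], [-84.0, -25.5, 0, 34.0, 0]] [ 0.59150102 -0.26045511] 85.4 -0.18000000000000016
```

Emit:
{"fn": "move_arm", "kwargs": {"steps": [[0.5,-0.5,2,0,0],[0.5,-0.5,3.7,0,0],[-1,-0.5,3.7,0.5,0],[-4,-0.5,3.7,1.5,0],[-8.5,-1,3.7,3.5,0],[-13.5,-1.5,3.7,5.5,0],[-18.5,-2,3.7,7.5,0],[-24,-2.5,3.7,9.5,0],[-29,-3.5,3.7,11.5,0],[-34,-5,3.7,13.5,0],[-39.5,-6,3.7,15.5,0],[-44.5,-7.5,3.7,17.5,0],[-49.5,-9,3.7,19.5,0],[-54,-11,3.7,21.5,0],[-59,-13,3.7,23.5,0],[-64,-15,3.7,25.5,0],[-68.5,-17.5,3.7,27.5,0],[-73,-20,3.7,29.5,0],[-77.5,-22.5,3.7,31.5,0],[-82,-25.5,3.7,33.5,0]]}}

```text
time: 5.7
tool_pos: [0.5722, -0.175, 0.0312]
tcp_rot: [1.589, 2.71, 0.0]
wrist_force: [1.0, -0.0, -0.5]
width: -0.003
```

```bash
python3 - <<'E'
from h import *
s=bot.read_state(); print(s['time'],s['tool_pos'],s['wrist_force'])
v=s['tool_pos'][:2]-g2w(P,[-.15,0]); print(np.hypot(*v),np.arctan2(v[1],v[0])-P[2])
d=cam('wrist'); save(d,'w3.png')
E
```

```text
5.7 [ 0.57217119 -0.1750376   0.03117715] [ 0.99549157 -0.03605841 -0.50585953]
0.14956462236758408 0.415345152340002
```

View pics/w3.png

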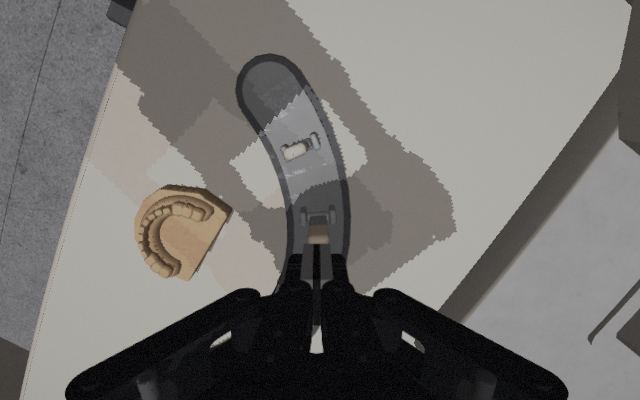

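```bash
python3 - <<'E'
from h import *
np.set_printoptions(precision=4,suppress=True)
d=cam('wrist'); W=cloud(d)
im=d['pixels'][40:290,220:400]; cv2.imwrite('pics/w3z.png',cv2.resize(im,None,fx=2.4*1,fy=2.4)[:,:,::-1])
for r in range(130,260,4): print(r,(W[r,[290,296,300,306,312,318,324]]*1000).round(0)[:,2], W[r,300].round(3))
d=cam('scene');cv2.imwrite('pics/s3.png',cv2.resize(d['pixels'][120:270,250:410],None,fx=4,fy=4)[:,:,::-1])
d=cam('top');cv2.imwrite('pics/t3.png',cv2.resize(d['pixels'][170:260,275:415],None,fx=5,fy=5)[:,:,::-1])
E
```

```text
130 [12. 12. 13. 11. 12. 10. 11.] [ 0.532 -0.125  0.013]
134 [11. 12. 13. 12. 25. 11. 12.] [ 0.533 -0.127  0.013]
138 [12. 12. 12. 22. 25. 13. 12.] [ 0.535 -0.13   0.012]
142 [13. 57. 58. 43. 24. 25. 11.] [ 0.536 -0.127  0.058]
146 [57. 58. 60. 55. 21. 24. 11.] [ 0.536 -0.128  0.06 ]
150 [60. 59. 58. 11. 13. 12. 12.] [ 0.537 -0.13   0.058]
154 [59. 58. 56. 13. 12. 12. 13.] [ 0.538 -0.132  0.056]
158 [24. 13. 12. 12. 11. 12. 12.] [ 0.541 -0.141  0.012]
162 [11. 12. 13. 12. 12. 13. 12.] [ 0.542 -0.143  0.013]
166 [12. 13. 12. 12. 11. 12. 13.] [ 0.543 -0.145  0.012]
170 [12. 12. 11. 12. 13. 13. 11.] [ 0.544 -0.148  0.011]
174 [12. 11. 13. 13. 12. 11. 12.] [ 0.546 -0.15   0.013]
178 [11. 11. 12. 12. 12. 11. 13.] [ 0.547 -0.153  0.012]
182 [11. 10. 11. 13. 11. 13. 12.] [ 0.548 -0.155  0.011]
186 [11. 12. 11. 12. 12. 12. 12.] [ 0.549 -0.157  0.011]
190 [13. 12. 13. 12. 12. 11. 12.] [ 0.551 -0.159  0.013]
194 [12. 12. 11. 12. 12. 11. 12.] [ 0.552 -0.162  0.011]
198 [10. 11. 12. 12. 12. 11. 12.] [ 0.553 -0.164  0.012]
202 [11. 11. 12. 10. 12. 12. 12.] [ 0.555 -0.167  0.012]
206 [11. 12. 12. 12. 13. 12. 10.] [ 0.556 -0.169  0.012]
210 [11. 12. 21. 16. 12. 12. 20.] [ 0.556 -0.169  0.021]
214 [10. 11. 25. 19. 25. 24. 25.] [ 0.557 -0.17   0.025]
218 [11. 12. 24. 22. 30. 31. 32.] [ 0.558 -0.173  0.024]
222 [11. 12. 12. 24. 36. 38. 39.] [ 0.561 -0.18   0.012]
226 [11. 12. 12. 11. 48. 47. 48.] [ 0.563 -0.182  0.012]
230 [10. 12. 11. 12. 52. 52. 54.] [ 0.564 -0.185  0.011]
234 [10. 12. 11. 12. 57. 57. 57.] [ 0.566 -0.188  0.011]
238 [10. 12. 12. 13. 60. 59. 59.] [ 0.567 -0.19   0.012]
242 [11. 12. 10. 12. 59. 58. 59.] [ 0.569 -0.193  0.01 ]
246 [11. 11. 12. 69. 68. 68. 69.] [ 0.57  -0.195  0.012]
250 [11. 12. 11. 74. 74. 74. 74.] [ 0.571 -0.198  0.011]
254 [ 9. 69. 69. 78. 77. 78. 78.] [ 0.561 -0.174  0.069]
258 [73. 74. 74. 82. 81. 81. 82.] [ 0.561 -0.174  0.074]
```

View pics/w3z.png

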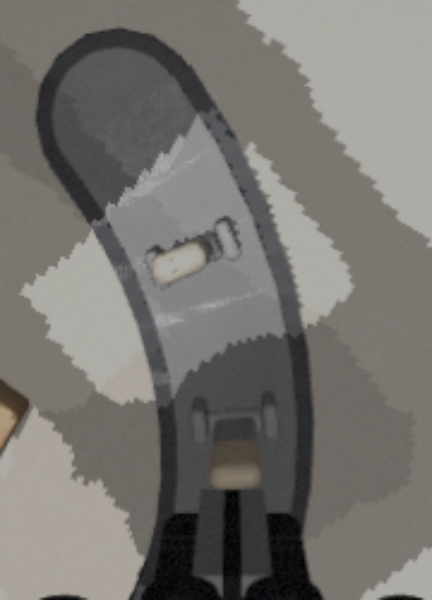

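View pics/s3.png

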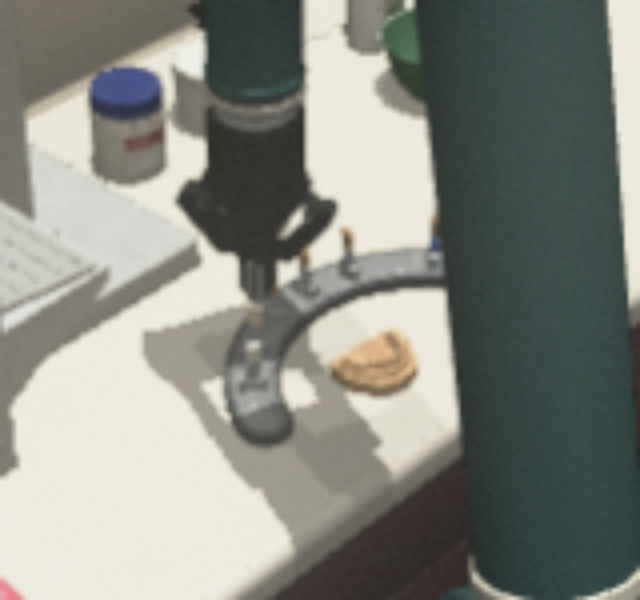

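```bash
python3 - <<'E'
from h import *
np.set_printoptions(precision=4,suppress=True)
d=cam('wrist'); W=cloud(d)
for r in range(214,300,4): print(r,W[r,318],W[r,306])
c=g2w(P,[-.15,0])
q=W[200:330,290:345].reshape(-1,3); v=q[:,:2]-c; a=np.arctan2(v[:,1],v[:,0])-P[2]
for z in range(28,100,6):
    m=abs(q[:,2]-z/1000)<.003
    if m.sum(): print(z,m.sum(),np.percentile(a[m]*150,[2,50,98]),np.percentile(np.hypot(*v[m].T),[2,98]))
print(bot.read_state()['time'],bot.read_state()['tool_pos'],A[1]*150)
d=cam('top');cv2.imwrite('pics/t4.png',cv2.resize(d['pixels'][170:260,275:415],None,fx=5,fy=5)[:,:,::-1])
E
```

```text
214 [ 0.5664 -0.1643  0.0222] [ 0.5596 -0.1679  0.0228]
218 [ 0.5669 -0.1652  0.0268] [ 0.5607 -0.1698  0.0242]
222 [ 0.5668 -0.1652  0.0339] [ 0.562  -0.172   0.0244]
226 [ 0.5661 -0.1641  0.0435] [ 0.5632 -0.1744  0.0247]
230 [ 0.5662 -0.1644  0.0488] [ 0.567  -0.182   0.0108]
234 [ 0.5663 -0.1645  0.0541] [ 0.5682 -0.1843  0.0117]
238 [ 0.5664 -0.1649  0.0585] [ 0.5697 -0.1869  0.0118]
242 [ 0.5677 -0.1671  0.0581] [nan nan nan]
246 [ 0.5662 -0.1646  0.0689] [ 0.5611 -0.1676  0.0688]
250 [ 0.5663 -0.1648  0.073 ] [ 0.5611 -0.1674  0.0735]
254 [ 0.5662 -0.1647  0.0775] [ 0.5614 -0.1677  0.077 ]
258 [ 0.5664 -0.1651  0.0806] [ 0.5614 -0.1674  0.0813]
262 [ 0.5663 -0.165   0.0846] [ 0.5617 -0.1677  0.0843]
266 [ 0.5661 -0.1647  0.0889] [ 0.5616 -0.1673  0.0886]
270 [ 0.566  -0.1647  0.0923] [ 0.5615 -0.1669  0.0927]
274 [ 0.566  -0.1647  0.0955] [ 0.5616 -0.1669  0.0958]
278 [ 0.566  -0.1647  0.0986] [ 0.5618 -0.1671  0.0985]
282 [ 0.5667 -0.166   0.0992] [ 0.5615 -0.1663  0.1028]
286 [ 0.5676 -0.1675  0.0993] [ 0.5615 -0.166   0.1059]
290 [ 0.5681 -0.1686  0.1004] [ 0.5614 -0.1657  0.109 ]
294 [ 0.569  -0.1702  0.1004] [ 0.5616 -0.1658  0.1113]
298 [ 0.5703 -0.1724  0.0993] [ 0.5618 -0.1661  0.1133]
28 107 [68.5439 73.5407 75.8127] [0.1398 0.1608]
34 70 [72.4162 73.5671 74.0073] [0.1453 0.1556]
40 36 [72.6507 73.568  74.5378] [0.1452 0.1555]
46 84 [72.2648 74.5467 75.1111] [0.1443 0.1557]
52 92 [72.6131 74.5417 75.0729] [0.1446 0.1559]
58 193 [70.7588 73.1653 74.828 ] [0.1446 0.1557]
64 24 [73.7464 74.1078 74.7267] [0.1432 0.1547]
70 226 [69.3577 73.9187 75.0243] [0.1372 0.1608]
76 321 [69.3375 73.4951 75.0812] [0.1368 0.1617]
82 342 [69.2322 73.5999 75.0412] [0.137  0.1611]
88 342 [69.655  73.8595 75.0494] [0.1376 0.1607]
94 269 [69.9077 74.3157 75.3088] [0.1384 0.1599]
5.95 [ 0.5717 -0.1746  0.0311] 73.95
```

View pics/t4.png

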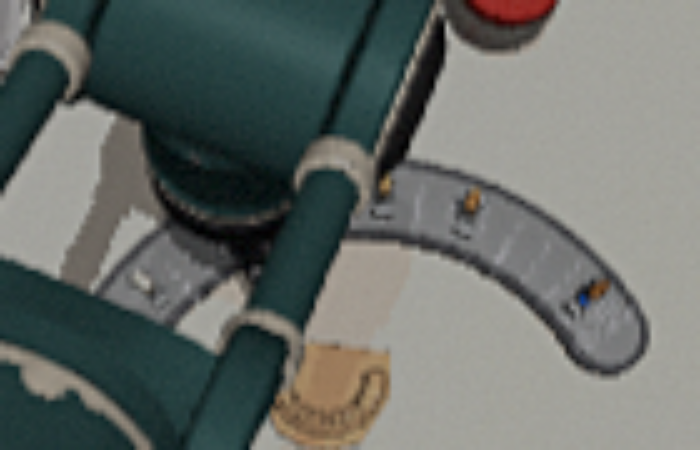

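```bash
python3 - <<'E'
from h import *
np.set_printoptions(precision=4,suppress=True)
d=cam('scene'); W=cloud(d)
for r in range(180,206,1): print(r,*[W[r,c] for c in (312,314,316)],d['pixels'][r,314])
d=cam('wrist'); W=cloud(d)
q=W[200:330,290:345].reshape(-1,3); v=q[:,:2]-g2w(P,[-.15,0]); rr=np.hypot(*v.T)
m=((abs(rr-.15)>.007))&(abs(rr-.15)<.013)&(q[:,2]>.03); print(np.sort(q[m][:,2])[:20])
E
```

```text
180 [ 0.5672 -0.1603  0.1246] [ 0.5723 -0.1743  0.115 ] [ 0.5561 -0.1667  0.1267] [57 55 53]
181 [ 0.5673 -0.1604  0.1207] [ 0.5731 -0.175   0.1104] [ 0.5592 -0.1697  0.1198] [55 53 50]
182 [ 0.567  -0.1601  0.1172] [ 0.573  -0.1749  0.1066] [ 0.5577 -0.1682  0.1175] [56 54 51]
183 [ 0.5675 -0.1604  0.113 ] [ 0.569  -0.1708  0.1069] [ 0.5566 -0.167   0.1149] [57 54 52]
184 [ 0.5685 -0.1613  0.1083] [ 0.5729 -0.1746  0.0992] [ 0.5566 -0.167   0.1111] [55 54 51]
185 [ 0.5668 -0.1596  0.1061] [ 0.5639 -0.1655  0.1045] [ 0.5586 -0.169   0.1053] [61 60 57]
186 [ 0.5669 -0.1596  0.1023] [ 0.5648 -0.1663  0.0998] [ 0.5587 -0.1689  0.1015] [78 77 74]
187 [ 0.5687 -0.1613  0.0967] [ 0.5651 -0.1665  0.0957] [ 0.5599 -0.1701  0.0964] [87 89 84]
188 [ 0.5655 -0.158   0.0962] [ 0.5604 -0.1617  0.0968] [ 0.5616 -0.1718  0.0908] [86 87 83]
189 [ 0.5703 -0.1627  0.0874] [ 0.5591 -0.1604  0.0943] [ 0.5634 -0.1736  0.085 ] [88 86 83]
190 [ 0.5655 -0.1579  0.0885] [ 0.5614 -0.1627  0.088 ] [ 0.5589 -0.169   0.0859] [86 85 81]
191 [ 0.5699 -0.1622  0.0801] [ 0.5622 -0.1633  0.0834] [ 0.5624 -0.1725  0.0
[... 790 characters left out ...]
05  0.046 ] [ 0.5649 -0.1655  0.0453] [ 0.591  -0.2011  0.0118] [130 121 103]
201 [ 0.5696 -0.1611  0.0413] [ 0.56   -0.1604  0.0467] [ 0.5903 -0.2004  0.0084] [115 112  99]
202 [ 0.5671 -0.1585  0.0401] [ 0.5633 -0.1637  0.0391] [ 0.582  -0.1918  0.0135] [100 100  97]
203 [ 0.5658 -0.1571  0.0375] [ 0.566  -0.1663  0.0322] [ 0.5809 -0.1907  0.0105] [101 102  99]
204 [ 0.5721 -0.1633  0.0266] [ 0.5684 -0.1687  0.0256] [ 0.5764 -0.1861  0.0114] [101 102  98]
205 [ 0.5723 -0.1634  0.0224] [ 0.5703 -0.1705  0.0194] [ 0.5737 -0.1833  0.0103] [169 171 165]
[0.0651 0.0685 0.0687 0.0689 0.069  0.069  0.0691 0.0691 0.0694 0.0694
 0.0694 0.0694 0.0695 0.0697 0.0697 0.0698 0.0698 0.0698 0.0699 0.0699]
```

Both cameras show the actual fingertip bottom at z≈0.065 while the state says 0.031, so the stroke so far passed above the tabs and touched none of them. I'll back off and check the tip offset with a light touch on the free worktop.

```bash
python3 - <<'E'
from h import *
np.set_printoptions(precision=3,suppress=True)
W=np.load('pics/top0.npz')['W']
for c in (230,250,270): 
    for r in range(230,275,6): print(c,r,W[r,c])
T=np.array([.48,0.0,.10]); print(rel(T,152.9), bot.read_state()['time'])
E
```

```text
230 230 [ 0.521  0.066 -0.003]
230 236 [0.504 0.064 0.   ]
230 242 [0.489 0.062 0.   ]
230 248 [0.473 0.06  0.003]
230 254 [0.457 0.059 0.   ]
230 260 [ 0.442  0.058 -0.004]
230 266 [ 0.426  0.056 -0.001]
230 272 [ 0.411  0.055 -0.004]
250 230 [ 0.524  0.013 -0.003]
250 236 [ 0.508  0.011 -0.002]
250 242 [ 0.492  0.01  -0.001]
250 248 [0.476 0.008 0.   ]
250 254 [0.46  0.006 0.002]
250 260 [0.445 0.005 0.   ]
250 266 [ 0.429  0.004 -0.001]
250 272 [0.414 0.002 0.003]
270 230 [ 0.526 -0.041  0.003]
270 236 [ 0.511 -0.042  0.001]
270 242 [ 0.495 -0.043 -0.   ]
270 248 [ 0.479 -0.044 -0.002]
270 254 [ 0.464 -0.046 -0.001]
270 260 [ 0.448 -0.047 -0.002]
270 266 [ 0.433 -0.048  0.   ]
270 272 [ 0.417 -0.049 -0.002]
(array([197. ,   5.7, -68.8]), np.float64(-33.5), np.float64(119.392728861132), array([-0.,  0., -1.])) 6.1
```

Emit:
{"fn": "move_arm", "kwargs": {"steps": [[0,0,-15,0,0],[0,0,-35,0,0],[10,0,-45,-2,0],[28,1,-45,-6,0],[50,2,-45,-10,0],[75,2,-45,-14,0],[100,3,-45,-18,0],[125,4,-45,-22,0],[150,5,-45,-26,0],[172,5,-45,-30,0],[188,6,-40,-33,0],[197,6,-30,-33,0],[197,6,-20,-33,0],[197,6,-10,-33,0],[197,6,0,-33,0],[197,6,3,-33,0],[197,6,3,-33,0],[197,6,3,-33,0]]}}

```text
time: 7.9
tool_pos: [0.4808, -0.0004, 0.0281]
tcp_rot: [-0.751, -3.05, 0.0]
wrist_force: [-0.8, 0.4, 0.9]
width: 0.0
```

```bash
python3 - <<'E'
from h import *
np.set_printoptions(precision=4,suppress=True)
s=bot.read_state(); print(s['time'],s['tool_pos'],s['wrist_force'],s['width'])
d=cam('wrist'); W=cloud(d); 
q=W[200:330,285:350].reshape(-1,3); print(np.sort(q[q[:,2]>.02][:,2])[:200:10]); save(d,'w5.png')
d=cam('scene');cv2.imwrite('pics/s5.png',cv2.resize(d['pixels'][120:290,220:410],None,fx=4,fy=3.5)[:,:,::-1])
E
```

```text
7.9 [ 0.4808 -0.0004  0.0281] [-0.8311  0.4437  0.8537] 0.00047134318826848456
[0.0622 0.0633 0.0636 0.0645 0.065  0.0654 0.0657 0.0659 0.0662 0.0665
 0.0668 0.0671 0.0674 0.0675 0.0677 0.0679 0.0681 0.0683 0.0685 0.0688]
```

View pics/s5.png

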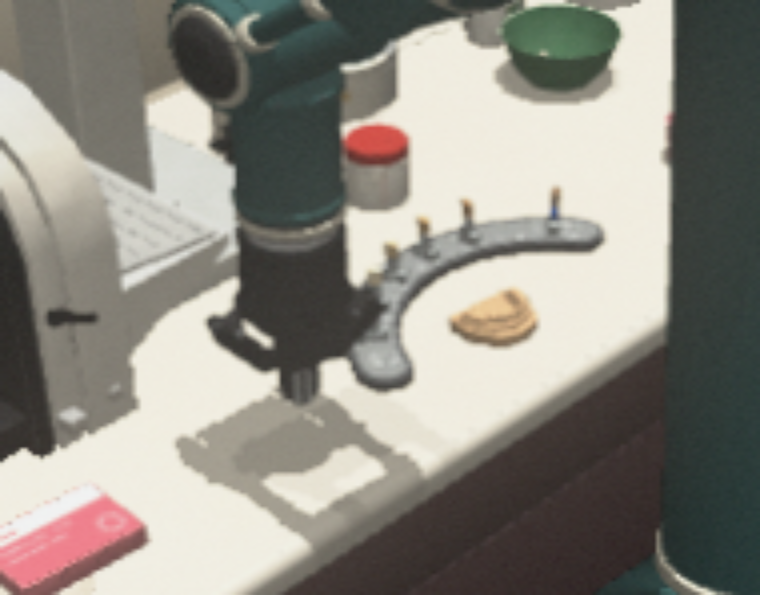

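View pics/w5.png

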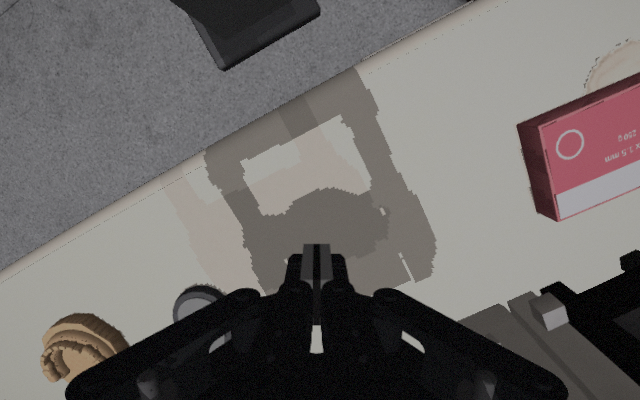

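Emit:
{"fn": "move_arm", "kwargs": {"steps": [[0,0,5,0,0],[0,0,15,0,0],[0,0,24,0,0],[0,0,25,0,0],[0,0,25,0,0]]}}

```text
time: 8.5
tool_pos: [0.4796, 0.0, 0.0023]
tcp_rot: [-0.75, -3.049, 0.001]
wrist_force: [-0.2, 0.4, -0.1]
width: 0.002
```

```bash
python3 - <<'E'
from h import *
np.set_printoptions(precision=4,suppress=True)
s=bot.read_state(); print(s['time'],s['tool_pos'],s['wrist_force'],s['width'],s['q'])
d=cam('wrist'); W=cloud(d); 
q=W[200:330,285:350].reshape(-1,3); print(np.sort(q[q[:,2]>.015][:,2])[:200:10])
d=cam('scene');cv2.imwrite('pics/s6.png',cv2.resize(d['pixels'][180:240,260:340],None,fx=8,fy=8)[:,:,::-1])
E
```

```text
8.5 [0.4796 0.     0.0023] [-0.2307  0.4118 -0.1194] 0.0022297102712191025 [-0.0519  0.114   2.1855  0.      0.8439 -1.1406]
[0.0365 0.0371 0.0378 0.0385 0.0391 0.0395 0.0399 0.0402 0.0404 0.0408
 0.041  0.0412 0.0415 0.0416 0.0419 0.042  0.0423 0.0425 0.0427 0.0431]
```

View pics/s6.png

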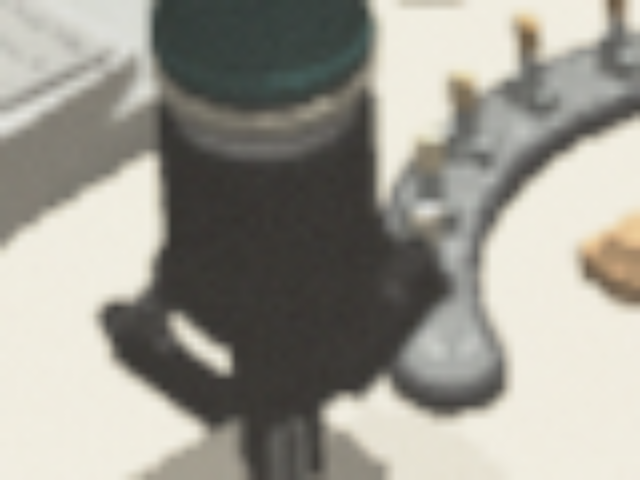

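Emit:
{"fn": "move_arm", "kwargs": {"steps": [[0,0,5,0,0],[0,0,15,0,0],[0,0,24,0,0],[0,0,28,0,0],[0,0,29,0,0],[0,0,29,0,0]]}}

```text
time: 9.2
tool_pos: [0.4802, -0.0001, -0.0263]
tcp_rot: [-0.75, -3.05, 0.0]
wrist_force: [-1.0, -0.4, -0.7]
width: -0.0
```

```bash
python3 - <<'E'
from h import *
np.set_printoptions(precision=4,suppress=True)
s=bot.read_state(); print(s['time'],s['tool_pos'],s['wrist_force'],s['width'],s['q'])
d=cam('wrist'); W=cloud(d); 
q=W[200:330,285:350].reshape(-1,3); print(np.sort(q[q[:,2]>.004][:,2])[:200:10])
E
```

```text
9.2 [ 0.4802 -0.0001 -0.0263] [-1.0273 -0.4185 -0.6577] -0.00014470745898071384 [-0.052   0.1617  2.1993 -0.      0.7815 -1.1406]
[0.0079 0.0089 0.0093 0.0099 0.0103 0.0109 0.0113 0.0116 0.012  0.0121
 0.0123 0.0126 0.0129 0.0132 0.0133 0.0136 0.0138 0.014  0.0143 0.0145]
```

Emit:
{"fn": "move_arm", "kwargs": {"steps": [[0,0,2,0,0],[0,0,4,0,0],[0,0,5,0,0],[0,0,5,0,0]]}}

```text
time: 9.65
tool_pos: [0.4804, -0.0001, -0.0309]
tcp_rot: [-0.75, -3.051, 0.0]
wrist_force: [0.3, 0.1, -0.1]
width: 0.003
```

Emit:
{"fn": "move_arm", "kwargs": {"steps": [[0,0,1,0,0],[0,0,1,0,0]]}}

```text
time: 9.85
tool_pos: [0.4805, -0.0001, -0.0319]
tcp_rot: [-0.75, -3.051, 0.0]
wrist_force: [0.1, -0.7, 0.3]
width: -0.0
```

Emit:
{"fn": "move_arm", "kwargs": {"steps": [[0,0,1,0,0],[0,0,1,0,0]]}}

```text
time: 10.05
tool_pos: [0.4807, -0.0001, -0.0323]
tcp_rot: [-0.75, -3.051, 0.0]
wrist_force: [-0.2, -0.0, 4.9]
width: 0.001
```

```bash
python3 - <<'E'
from h import *
T,y=tgt(1.0,-.0009); print(rel(T,y), bot.read_state()['time'])
E
```

```text
(array([-79.4, -88.1, -31.4]), np.float64(-0.6), np.float64(152.37672098138498), array([-1.97867416e-05, -1.98402961e-06, -1.00000000e+00])) 10.05
```

Emit:
{"fn": "move_arm", "kwargs": {"steps": [[0,0,-15,0,0],[0,0,-35,0,0],[-5,-6,-45,0,0],[-18,-20,-48,0,0],[-34,-38,-48,0,0],[-50,-56,-48,0,0],[-65,-72,-48,0,0],[-75,-83,-48,0,0],[-79,-88,-45,-0.5,0],[-79,-88,-38,-0.5,0],[-79,-88,-33,-0.5,0],[-79,-88,-32,-0.5,0],[-79,-88,-32,-0.5,0],[-79,-88,-32,-0.5,0]]}}

```text
time: 11.45
tool_pos: [0.5096, -0.1141, -0.0009]
tcp_rot: [-0.735, -3.054, -0.0]
wrist_force: [0.3, 0.6, -0.6]
width: -0.0
```

```bash
python3 - <<'E'
from h import *
np.set_printoptions(precision=4,suppress=True)
s=bot.read_state(); T,y=tgt(1.0,-.0009); print(s['time'],s['tool_pos'],s['wrist_force'],rel(T,y))
d=cam('wrist'); W=cloud(d); print(fit(W,P))
q=W[200:330,285:350].reshape(-1,3); print(np.sort(q[q[:,2]>.018][:,2])[:60:10])
d=cam('scene');cv2.imwrite('pics/s7.png',cv2.resize(d['pixels'][160:240,280:380],None,fx=7,fy=7)[:,:,::-1])
d=cam('top'); W=cloud(d); W=W[190:255,280:415].reshape(-1,3)
c=g2w(P,[-.15,0]); v=W[:,:2]-c; r=np.hypot(*v.T);a=(np.arctan2(v[:,1],v[:,0])-P[2])
for lo in (-1,-.8,-.6,-.4):
    m=(a>lo)&(a<lo+.2)&(abs(r-.15)<.035)&(W[:,2]>.009)&(W[:,2]<.017); print(np.percentile(r[m],[2,98])-.15)
E
```

```text
11.45 [ 0.5096 -0.1141 -0.0009] [ 0.2604  0.5657 -0.5737] (array([-0.9, -0.5,  0. ]), np.float64(-0.0), np.float64(152.9226338091216), array([-0.0002,  0.0001, -1.    ]))
(array([ 0.5778, -0.2305,  0.0894]), 4605, np.float64(0.012409650048238787), array([0.0099, 0.0219, 0.0258]))
[0.0328 0.034  0.0347 0.0354 0.0359 0.0363]
[-0.0207  0.0228]
[-0.0206  0.0219]
[-0.02    0.0217]
[-0.0199  0.0223]
```

View pics/s7.png

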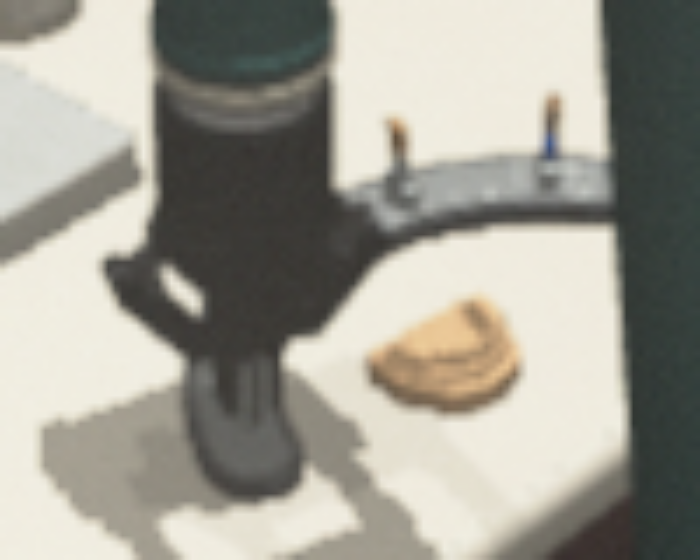

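```bash
python3 - <<'E'
from plan import *
C=np.array([.5096,-.1141]);yaw=152.9
a=np.r_[1-.01,1-.03,1-.06-.033*np.arange(0,18)]
o,C,yaw=rows(C,yaw,a,-.2); print(json.dumps(o),C,yaw,a[-1])
b=a[-1]-.033*np.arange(1,19); o,C,yaw=rows(C,yaw,b,0); print(json.dumps(o),C,yaw,b[-1])
b=np.r_[b[-1]-.033*np.arange(1,14)]; b=np.r_[b,b[-1]-.02,-.66,-.66,-.66]; o,C,yaw=rows(C,yaw,b,0); print(json.dumps(o),C,yaw,b)
E
```

```text
[[-2.5, -0.5, -0.2, 0.5, 0], [-5.5, -0.5, -0.2, 1.5, 0], [-10.0, -1.0, -0.2, 3.5, 0], [-15.0, -1.0, -0.2, 5.5, 0], [-19.5, -1.5, -0.2, 7.0, 0], [-24.5, -2.5, -0.2, 9.0, 0], [-29.5, -3.5, -0.2, 11.0, 0], [-34.5, -4.5, -0.2, 13.0, 0], [-39.0, -5.5, -0.2, 14.5, 0], [-44.0, -7.0, -0.2, 16.5, 0], [-48.5, -8.5, -0.2, 18.5, 0], [-53.5, -10.0, -0.2, 20.5, 0], [-58.0, -11.5, -0.2, 22.5, 0], [-62.5, -13.5, -0.2, 24.0, 0], [-67.0, -16.0, -0.2, 26.0, 0], [-71.5, -18.0, -0.2, 28.0, 0], [-75.5, -20.5, -0.2, 30.0, 0], [-80.0, -23.0, -0.2, 32.0, 0], [-84.0, -25.5, -0.2, 33.5, 0], [-88.0, -28.5, -0.2, 35.5, 0]] [ 0.5749557  -0.17955902] 117.4 0.3789999999999999
[[-5.0, 0.0, 0, 2.0, 0], [-10.0, 0.0, 0, 4.0, 0], [-15.0, -0.5, 0, 5.5, 0], [-20.0, -1.0, 0, 7.5, 0], [-25.0, -2.0, 0, 9.5, 0], [-29.5, -3.0, 0, 11.5, 0], [-34.5, -4.0, 0, 13.5, 0], [-39.5, -5.0, 0, 15.0, 0], [-44.0, -6.5, 0, 17.0, 0], [-48.5, -8.0, 0, 19.0, 0], [-53.5, -9.5, 0, 21.0, 0], [-58.0, -11.5, 0, 22.5, 0], [-62.5, -13.5, 0, 24.5, 0], [-67.0, -15.5, 0, 26.5, 0], [-71.5, -18.0, 0, 28.5, 0], [-75.5, -20.5, 0, 30.5, 0], [-80.0, -23.0, 0, 32.0, 0], [-84.0, -25.5, 0, 34.0, 0]] [ 0.59097319 -0.2658706 ] 83.4 -0.2150000000000002
[[-5.0, 0.0, 0, 2.0, 0], [-10.0, -0.5, 0, 4.0, 0], [-15.0, -1.0, 0, 5.5, 0], [-20.0, -1.5, 0, 7.5, 0], [-25.0, -2.0, 0, 9.5, 0], [-29.5, -3.0, 0, 11.5, 0], [-34.5, -4.0, 0, 13.5, 0], [-39.5, -5.5, 0, 15.0, 0], [-44.0, -6.5, 0, 17.0, 0], [-48.5, -8.0, 0, 19.0, 0], [-53.5, -10.0, 0, 21.0, 0], [-58.0, -11.5, 0, 23.0, 0], [-62.5, -13.5, 0, 24.5, 0], [-65.0, -15.0, 0, 26.0, 0], [-64.5, -14.5, 0, 25.5, 0], [-64.5, -14.5, 0, 25.5, 0], [-64.5, -14.5, 0, 25.5, 0]] [ 0.56915584 -0.32827656] 57.900000000000006 [-0.248 -0.281 -0.314 -0.347 -0.38  -0.413 -0.446 -0.479 -0.512 -0.545
 -0.578 -0.611 -0.644 -0.664 -0.66  -0.66  -0.66 ]
```

Emit:
{"fn": "move_arm", "kwargs": {"steps": [[-2.5,-0.5,-0.2,0.5,0],[-5.5,-0.5,-0.2,1.5,0],[-10,-1,-0.2,3.5,0],[-15,-1,-0.2,5.5,0],[-19.5,-1.5,-0.2,7,0],[-24.5,-2.5,-0.2,9,0],[-29.5,-3.5,-0.2,11,0],[-34.5,-4.5,-0.2,13,0],[-39,-5.5,-0.2,14.5,0],[-44,-7,-0.2,16.5,0],[-48.5,-8.5,-0.2,18.5,0],[-53.5,-10,-0.2,20.5,0],[-58,-11.5,-0.2,22.5,0],[-62.5,-13.5,-0.2,24,0],[-67,-16,-0.2,26,0],[-71.5,-18,-0.2,28,0],[-75.5,-20.5,-0.2,30,0],[-80,-23,-0.2,32,0],[-84,-25.5,-0.2,33.5,0],[-88,-28.5,-0.2,35.5,0]]}}

```text
time: 13.6
tool_pos: [0.5753, -0.1806, -0.0006]
tcp_rot: [1.636, 2.682, -0.0]
wrist_force: [-0.5, -0.2, 0.6]
width: 0.0
```

```bash
python3 - <<'E'
from h import *
np.set_printoptions(precision=4,suppress=True)
s=bot.read_state(); print(s['time'],s['tool_pos'],s['wrist_force'])
v=s['tool_pos'][:2]-g2w(P,[-.15,0]); print(np.hypot(*v),np.arctan2(v[1],v[0])-P[2])
d=cam('wrist'); save(d,'w8.png'); W=cloud(d); np.save('pics/w8.npy',W)
q=W.reshape(-1,3);v=q[:,:2]-g2w(P,[-.15,0]);r=np.hypot(*v.T);a=np.arctan2(v[:,1],v[:,0])-P[2]
for s_ in range(180,45,-5):
    m=(abs(a*150-s_)<2.5)&(abs(r-.15)<.006)
    if m.sum()>3: print(s_-120,m.sum(),np.percentile(q[m][:,2],[5,50,95])*1000)
for lo in np.arange(0.4,1.1,.15):
    m=(a>lo)&(a<lo+.15)&(abs(r-.15)<.035)&(q[:,2]>.009)&(q[:,2]<.017)
    if m.sum()>20: print(round(lo,2),np.percentile(r[m],[2,98])-.15)
E
```

```text
13.6 [ 0.5753 -0.1806 -0.0006] [-0.5476 -0.1779  0.637 ]
0.14974050263802477 0.3727114039914302
60 84 [-2.5695 -1.2839 -0.2862]
55 208 [ 9.4689 10.7266 11.8285]
50 262 [10.4517 11.7541 12.8609]
45 259 [10.5809 11.7898 12.85  ]
40 259 [10.5557 11.7396 12.9331]
35 249 [10.6312 11.7733 12.7664]
30 247 [10.5024 11.8376 12.7323]
25 244 [10.6408 11.8428 12.9281]
20 240 [10.6589 11.7835 12.69  ]
15 234 [10.5565 11.7962 12.6687]
10 233 [10.774  11.7588 12.8359]
5 220 [10.6978 11.6908 12.8294]
0 277 [11.1202 23.1674 24.8333]
-5 244 [22.0801 23.5577 24.7633]
-10 252 [11.7218 24.1288 25.2131]
-15 248 [12.135  24.9068 26.1775]
-20 231 [24.2995 25.9016 27.6797]
-25 212 [25.8905 27.7589 28.9013]
-30 189 [27.1571 28.7121 29.9662]
-35 176 [12.0516 29.3657 30.4209]
-40 63 [11.2815 12.3128 29.9383]
-45 827 [ 11.5655 100.5189 116.7548]
-50 2972 [ 24.2666  99.9446 120.0614]
-55 1863 [ 24.8667  95.9659 119.1165]
-60 226 [67.1899 76.7008 96.7147]
-65 213 [67.3784 76.8546 79.9819]
-70 316 [67.6722 79.1949 85.0754]
0.4 [-0.0212  0.0217]
0.55 [-0.0213  0.0215]
0.7 [-0.0216  0.0213]
0.85 [-0.0215  0.0207]
1.0 [-0.0206  0.0196]
```

View pics/w8.png

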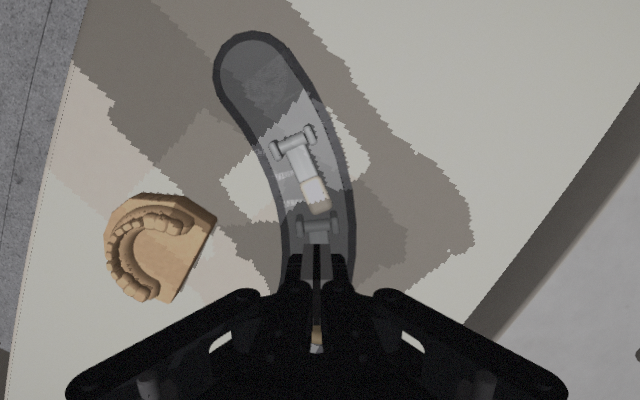

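Tab 1 lies flat from (300,145) to (317,205), its head 30 mm high. The guide hasn't moved, so I'm continuing the stroke.

Emit:
{"fn": "move_arm", "kwargs": {"steps": [[-5,0,0,2,0],[-10,0,0,4,0],[-15,-0.5,0,5.5,0],[-20,-1,0,7.5,0],[-25,-2,0,9.5,0],[-29.5,-3,0,11.5,0],[-34.5,-4,0,13.5,0],[-39.5,-5,0,15,0],[-44,-6.5,0,17,0],[-48.5,-8,0,19,0],[-53.5,-9.5,0,21,0],[-58,-11.5,0,22.5,0],[-62.5,-13.5,0,24.5,0],[-67,-15.5,0,26.5,0],[-71.5,-18,0,28.5,0],[-75.5,-20.5,0,30.5,0],[-80,-23,0,32,0],[-84,-25.5,0,34,0]]}}

```text
time: 15.45
tool_pos: [0.591, -0.267, -0.0006]
tcp_rot: [2.349, 2.086, -0.0]
wrist_force: [0.1, 0.1, 0.7]
width: 0.001
```

```bash
cat > chk.py <<'E'
from h import *
np.set_printoptions(precision=4,suppress=True)
s=bot.read_state(); print(s['time'],s['tool_pos'],s['wrist_force'])
v=s['tool_pos'][:2]-g2w(P,[-.15,0]); print(np.hypot(*v),np.arctan2(v[1],v[0])-P[2])
E
python3 chk.py
```

```text
15.45 [ 0.591  -0.267  -0.0006] [0.0529 0.1297 0.6571]
0.15017243250821324 -0.22185782797433665
```

Emit:
{"fn": "move_arm", "kwargs": {"steps": [[-5,0,0,2,0],[-10,-0.5,0,4,0],[-15,-1,0,5.5,0],[-20,-1.5,0,7.5,0],[-25,-2,0,9.5,0],[-29.5,-3,0,11.5,0],[-34.5,-4,0,13.5,0],[-39.5,-5.5,0,15,0],[-44,-6.5,0,17,0],[-48.5,-8,0,19,0],[-53.5,-10,0,21,0],[-57,-11.5,0,22.5,0],[-60.5,-13,0,24,0],[-63,-14,0,25,0],[-64,-14.5,0,25.5,0],[-64,-14.5,0,25.5,0]]}}

```text
time: 17.05
tool_pos: [0.5691, -0.3285, -0.0006]
tcp_rot: [-2.75, -1.519, 0.0]
wrist_force: [0.5, -1.1, -1.2]
width: 0.002
```

```bash
python3 chk.py
```

```text
17.05 [ 0.5691 -0.3285 -0.0006] [ 0.4542 -1.0829 -1.2325]
0.15021235788852136 -0.6597216654568409
```

Emit:
{"fn": "move_arm", "kwargs": {"steps": [[0,0,-5,0,0],[0,0,-20,0,0],[0,0,-40,0,0],[0,0,-65,0,0],[0,0,-90,0,0],[0,0,-115,0,0],[-8,-13,-135,0,0],[-25,-38,-150,0,0],[-42,-63,-160,0,0],[-58,-87,-160,0,0],[-68,-105,-160,0,0],[-72,-112,-160,0,0],[-72,-112,-160,0,0]]}}

```text
time: 18.35
tool_pos: [0.4358, -0.3299, 0.1605]
tcp_rot: [2.749, 1.518, 0.001]
wrist_force: [0.5, -1.1, 0.2]
width: -0.0
```

```bash
python3 chk.py; python3 - <<'E'
from h import *
np.set_printoptions(precision=4,suppress=True)
for n in('top','wrist'):
    d=cam(n); save(d,n+'9.png'); W=cloud(d)
    q=W.reshape(-1,3);v=q[:,:2]-g2w(P,[-.15,0]);r=np.hypot(*v.T);a=np.arctan2(v[:,1],v[:,0])-P[2]
    for i,A0 in enumerate(A):
        print(n,i+1,[ (int(m.sum()),round(float(np.percentile(q[m][:,2],90))*1000)) if (m:=(abs(A0*150-a*150-s_)<3)&(abs(r-.15)<.006)&(q[:,2]<.08)).sum()>2 else None for s_ in (0,10,20,30,35,44)])
    if n=='top':
        print(fit(W[190:255,280:415],P))
        for name,(R_,c) in dict(cast=((238,258),(328,353)),jar=((152,178),(364,388)),beaker=((220,246),(454,484)),wax=((212,244),(155,202))).items():
            k=W[R_[0]:R_[1],c[0]:c[1]].reshape(-1,3);k=k[k[:,2]>.012];print(name,k.min(0),k.max(0))
E
```

```text
18.35 [ 0.4358 -0.3299  0.1605] [ 0.4587 -1.0894  0.1798]
0.08159298985127639 -1.7440549100450218
top 1 [(13, 26), (10, 27), (14, 29), (11, 31), (10, 29), (12, 27)]
top 2 [(12, 27), (11, 27), (12, 30), (12, 31), (12, 31), (12, 26)]
top 3 [(11, 28), (11, 27), (10, 30), (14, 31), (12, 32), (9, 24)]
top 4 [(13, 26), (12, 27), (13, 28), (12, 31), (12, 30), (11, 25)]
top 5 [(11, 27), (12, 27), (13, 30), (15, 32), (14, 31), (11, 14)]
top 6 [(9, 59), None, None, None, None, None]
(array([ 0.5889, -0.216 ,  0.2154]), 1472, np.float64(0.013958290271586843), array([0.0133, 0.0212, 0.0224]))
cast [ 0.4643 -0.2589  0.012 ] [ 0.5134 -0.1952  0.0324]
jar [ 0.6761 -0.3356  0.0129] [ 0.7339 -0.2805  0.0779]
beaker [ 0.4506 -0.5838  0.0121] [ 0.5738 -0.3384  0.5771]
wax [0.4834 0.1443 0.0122] [0.5545 0.2529 0.0289]
wrist 1 [None, None, None, None, None, None]
wrist 2 [None, None, None, None, None, None]
wrist 3 [None, (32, 13), (107, 27), (142, 30), (143, 30), (69, 24)]
wrist 4 [(77, 25), (116, 25), (118, 28), (125, 30), (124, 30), (67, 24)]
wrist 5 [(73, 25), (102, 25), (108, 28), (112, 30), (108, 30), (65, 13)]
wrist 6 [(164, 59), (60, 13), (58, 13), (58, 13), (57, 13), (46, 11)]
```

View pics/wrist9.png

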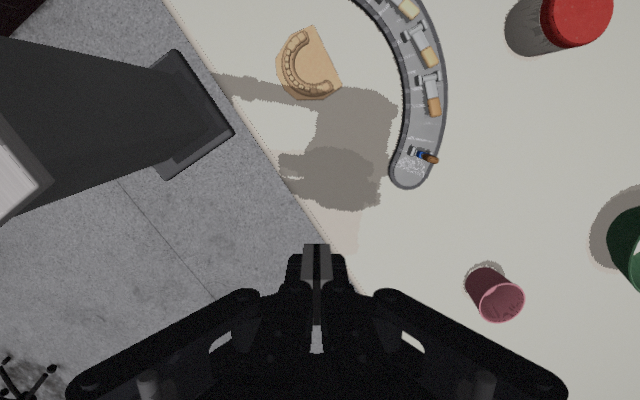

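View pics/top9.png

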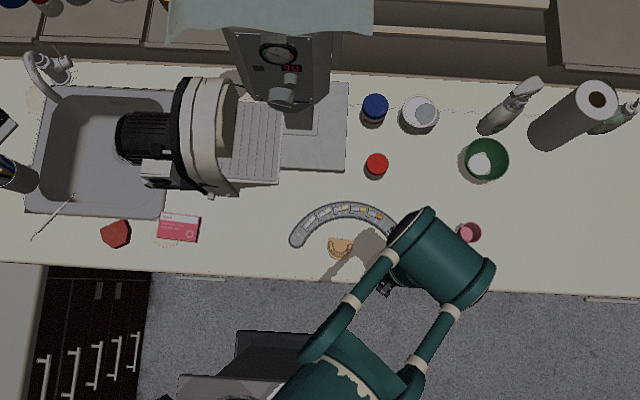

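The wrist view shows tabs 3–5 flat (tab 5 at (432,95)) and the blue-collared tab standing at (425,157). The top view shows all five flat along (305–385, 205–225). I'm handing in.

```bash
python3 -c "
from workcell import bot
print(bot.finish_job())"
```

```text
the job is handed in; nothing more can be done
None
```

I folded the five plain tabs down in order with one pass of the shut fingertips along the arch. The pass stopped about 47 mm past pivot 5, roughly 20 mm or more short of the blue-collared tab, which still stands. I then lifted off and handed the job in at about 18.5 s.

**First pass missed:** my first pass went over the heads without touching them. The cameras put the fingertips about 33 mm above the height the robot reported. A light touch on the free worktop (about 5 N) gave the offset as 32 mm. I restarted from the left end, with the tips 31–32 mm above the worktop by that corrected height.

**Final checks:**
- **Tabs:** the top camera shows all five plain tabs flat, heads about 30 mm high, with the chosen tab's head at 59 mm. The wrist camera agrees for tabs 3–5 and the chosen tab; it could not see tabs 1 and 2.
- **Forces:** wrist readings at the end of each move in the stroke were about 1.7 N at most, close to sensor noise.
- **Guide:** the tabs still lie on the arch position I measured at the start. The last whole-guide fit disagreed (by about 18 mm and 0.12 rad), but the arm was hiding the right end, so I discounted it.
- **Other objects:** the plaster model, wax box and jar measured within about 1 mm of their starting places in plan. The arm partly hid the beaker from the top camera, so its measurement was spoiled; the edges I could see match, and the arm never went near it.

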